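Cycle the bush press on a repair bench

TASK

Empty the hand press: lift the finished fitting out of its cradle and lay it flat in the free end of the tray. Then lay the other brass fitting, the one on the bench whose sleeve still sticks out, in the cradle with its sleeve towards the plunger, let go of it, and push the plunger's black knob fully through its stroke so that the sleeve is driven home. Let the plunger spring all the way back, leave the pressed fitting lying in the cradle, and do not disturb the other things on the bench.

Things in the scene. Friction and masses are not known exactly. Their poses are not given: they have to be found in the camera images.
- press: fixed grey hand press that pushes sleeves home. Origin on the bench under the middle of its cradle, z up; the plunger pushes along +y. Base 110 mm (x) by 210 mm (y -125 to +85), 14 mm thick. An anvil block 70 mm wide, 74 mm high, has its face at y = +55. The plunger's guide block, 70 mm wide, 72 mm high, spans y -120 to -80
- cradle (a point): centre of a fitting lying in the cradle against the anvil: press (0, 0, 47 mm), axes as the press. Floor bar 36 mm wide, 26 mm above the bench. Rail pairs, inner faces at x = -23 and +23, outer -35 and +35, tops 46 mm above the bench, at y -60 to -23 and +23 to +54; open for fingers between. A fitting may be laid 3 to 8 mm short of the anvil: the plunger slides it up
- plunger (a joint): plunger travel in m: 0 = sprung fully out, 0.040 = fully through its stroke (hard stop). Spring 2 N at the start, 6 N at the end; driving the sleeve adds about 6 N. Springs back by itself. Its 28 mm steel ram, 47 mm above the bench, has its face at press y = -75.5 mm when out and -35.5 mm when in
- knob_face (a point): centre of the outer (-y) face of the plunger's round black knob, 52 mm diameter, 14 mm thick, 47 mm above the bench; at press y = -180 mm when out, -140 mm when fully in. Moves with the plunger; axes as the press. Open bench behind and below it
- fitting_center (a point): centre of the brass fitting to be pressed, lying on the bench (centre 21 mm up) at any yaw. Octagonal body 70 mm long (x), 42 mm across flats, two flat sides upright, z up. Round nose, 24 mm diameter, 20 mm long, at the -x end (to x = -55 mm); a 26 mm steel sleeve sticks out 16 mm at the +x end (to x = +51 mm). About 0.35 kg
- fitting_mouth (a point): centre of the flat +x end face of that fitting's body, 35 mm from its centre along x: the face out of which the sleeve sticks
- sleeve (a joint): how far the sleeve has been driven in, in m: 0 = sticking out 16 mm, 0.016 = flush; slides stiffly, about 6 N, and stays where it is left. The plunger's full stroke leaves it at about 0.0155
- finished_center (a point): centre of the body of the finished fitting, the same shape and size with its sleeve already flush; it lies in the press cradle with its nose towards the anvil (its +x end faces the plunger, press -y)
- tray: heavy fixed open steel tray, 220 mm (x) by 130 mm (y), 30 mm high, walls and floor 5 mm; origin under its centre. The pulley lies in its -x end; the +x end is free (a fitting laid along tray y at x = +45 mm has room for the fingers; its centre then lies 26 mm above the bench)
- pulley: bystander: grey steel grooved pulley, 66 mm diameter, 22 mm high, lying flat in the tray around tray x = -64 mm; origin at the centre of its underside
- flange: bystander: dark steel pipe flange, 84 mm diameter, 22 mm high, flat on the bench; origin at the centre of its underside
- jar: bystander: white plastic jar, 52 mm diameter, 80 mm high, standing upright; origin at the centre of its underside
- tape: bystander: black ring, 90 mm outer diameter, 20 mm high, lying flat; origin at the centre of its underside
- coupling: bystander: plain dark steel octagonal coupling, 85 mm long, 36 mm across flats, no nose and no sleeve; origin under its centre
- spanner: bystander: steel open spanner, 190 mm long, lying on the bench; long axis is its x
- wheel: bystander: black plastic grooved wheel, 100 mm diameter, 26 mm high, lying flat; origin at the centre of its underside
- hammer: bystander: hammer, 200 mm long, head up to 35 mm high, lying on the bench; long axis is its x
- fitting: the whole brass fitting to be pressed; origin on its underside, 21 mm below its centre, same axes
- finished: the whole finished fitting; origin on its underside, 21 mm below its centre, same axes
Mind the look-alikes: they are no part of the job. What is shaped like the fitting but blue or turquoise is not meant.

How it is judged:
By the outcome, as a careful person would: the job done as asked, in the order asked, and still so for the second after the job is handed in, with the robot touching nothing.
It also fails if it takes over 72 s, if anything falls off the work surface, if the arm or the gripper's body presses on something with over 40 N, if the wrist force passes 120 N, or if a joint passes its speed limit or range.

ROBOT

A 6-joint arm with a two-finger parallel gripper is mounted at the origin on the work surface. World frame = base frame: x ahead of the robot, y to its left, z up, the work surface at z = 0. Lengths are in m, angles in rad, forces in N, time in s.
With the tool pointing down it reaches from about 0.375 to 0.9 m from the base axis. Payload 3.1 kg.
Tool frame: the origin (TCP) lies on the centre line of the jaws, within the pads' length; the fingertips stand 25 mm ahead of it and the grasp point (between the pads) lies 6 mm ahead of it (manip.tips_ahead is the distance from the TCP to the fingertips, in m); z points along the fingers, y is the direction in which the jaws open and shut (so a half turn about z gives the same grasp; the last joint's range is limited). The gripper opens to 85 mm and grips with 20 to 120 N. Pads are 22 mm wide; open, the fingers measure 114 mm over their backs; the gripper's body (76 mm by 85 mm) begins 54 mm behind the grasp point. The pads swing forward as they close: fully open they stand 13 mm farther back than shut.
Start: joints at [-1.444, 0.527, 1.433, -0, 1.181, -0.178], TCP at [0.188, -0.596, 0.256] pointing down, gripper open.
Joint ranges: [-3.08, 3.08], [-0.75, 2.2], [0.22, 2.44], [-1.43, 4.57], [0, 2.65], [-2.85, 2.85]. Speed limits (rad/s): [2.79, 2.79, 3.14, 3.14, 3.14, 3.14].

INTERFACE

Orientations are given as a unit quaternion [x, y, z, w].
In Python, from station import manip gives the robot as it stands.
- The arm moves only by the tool play_rows, never from a script. Its argument "steps" is a list that holds one entry, the list of rows, each a list of 6 numbers: the shift along the tool's x, y, z in m, then the turn, a rotation vector about the tool's x, y, z in degrees. In form: [[[x, y, z, rx, ry, rz], ...]]. A call has 1 to 10 rows; each row shifts and turns the commanded pose from where the row before left it, along the tool's axes as they then stand; what a row does not reach is not made up. A row lasts 1/8 s, in which the tool goes at most 62.5 mm and 10.7 degrees, less where a joint would pass 70% of its speed; a pose out of reach is approached as far as the arm can. A call is refused whole if a number of a shift passes 0.0625 or a number of a turn 10.7, either way. A call with a gripper value outside its range is refused whole. "fingers" is the opening, from 0 (shut) to 1 (fully open), set as the call begins (left out, the last holds). The fingers move at their own pace and stop on an object; "squeeze" is the grip in N (left out, the last holds). Time passes only in rows, so rows that do not move let the fingers close. It gives the time, the measured TCP pose, the force and the opening at its end, in the units of the state.
- manip.sense(): the state, without advancing time (a new reading comes with each control period).
- manip.snapshot(name): name is "scene" or "top" or "wrist"; returns a dict with "img" (400x640x3 uint8, red, green, blue), "K" (3x3 intrinsics, pixels), "world_from_camera" (4x4, takes a point from camera to world coordinates). Camera axes: x right, y down, z forward; pixel columns grow to the right and rows downward; lengths in m; the calibration is good to about 2 mm. A picture is of the moment at which its call begins. There is no depth.
- manip.sign_off(): hands the job in, once; it reports no verdict.
Trained networks look in a picture, given as the dict that the camera call returned (one of the last four; its "shot" number tells which), for a name from the list of things; names that differ only in an ending like _2 or _b are one class to them, and where a whole thing is asked for, a point or a joint stands for the part that bears it (a point fixed in the world has none). Each returns a list of dicts, best first, with "score" (0 to 1); they miss things now and then, are a little off and sometimes report something else, mostly with a low value. They report only what shows in the picture. A call takes as long as a camera call. They do not tell look-alikes from the thing itself.
- manip.regions_of(label, picture): "pixels" (400x640 bool, what is visible of it) and "rect" ([left, top, right, bottom] in pixels, round what is visible of it).
- manip.pinpoint(label, picture): "point" ([column, row] in pixels: a listed point, or the origin of a listed thing).
The state is a dict: "t": time; "q": joint angles; "qd": joint speeds; "tau": joint torques, N m; "tcp_pos": TCP position; "tool_rot": TCP orientation; "force": force on the tool from outside, world axes, zero at the start; "ft_torque": the same for the moment, N m; "finger_gap": opening from 0.0 (shut) to 1.0 (fully open).
Only numpy, scipy, OpenCV 4.12 (cv2) and the standard library are available. Lean on these libraries where they do the work, as an engineer would, in place of code of your own. Each camera call takes 0.05 s, during which the arm holds its last target.

## Working session

There is one attempt and no reset: what is moved stays moved. The work goes in short steps, Python scripts to look and compute and a tool call to move; the robot and the scene stay as the last step left them, time stands still between calls to the robot, and variables do not carry over. Pictures are saved under pics/ and viewed, and the job is handed in when it is done.

Besides the shell and the picture viewer there is one more tool, called after "Call:" as name([rows], argument=value, ...), one row to a line, values as JSON. play_rows: Moves the arm, as the interface text tells. Its arguments: {"type":"object","properties":{"steps":{"type":"array"},"fingers":{"type":"number"},"squeeze":{"type":"number"}},"required":["steps"]}

```bash
mkdir -p pics; ls
cat > h.py <<'E'
import numpy as np,cv2
from station import manip
def snap(n,f=None):
    s=manip.snapshot(n)
    if f: cv2.imwrite('pics/'+f,s['img'][:,:,::-1])
    return s
def w(s,px,z):
    K=np.array(s['K']);T=np.array(s['world_from_camera'])
    d=T[:3,:3]@np.linalg.solve(K,[px[0],px[1],1.]);o=T[:3,3]
    return o+d*(z-o[2])/d[2]
def proj(s,p):
    K=np.array(s['K']);T=np.linalg.inv(np.array(s['world_from_camera']))
    c=T[:3,:3]@np.array(p)+T[:3,3];c=K@c;return c[:2]/c[2]
E
python3 - <<'E'
from h import *
st=manip.sense();print(st)
for n in ['scene','top','wrist']:
    s=snap(n,n+'0.png');print(n,np.round(s['K'],1).tolist(),np.round(s['world_from_camera'],3).tolist())
    if n=='top':
        for l,z in [('cradle',.047),('knob_face',.047),('press',0),('fitting_center',.021),('fitting_mouth',.021),('finished_center',.047),('tray',0),('pulley',.005),('flange',0),('jar',0),('tape',0),('coupling',0),('spanner',0),('wheel',0),('hammer',0)]:
            print(l,[(round(r['score'],2),np.round(r['point']).tolist(),np.round(w(s,r['point'],z),3).tolist()) for r in manip.pinpoint(l,s)[:3]])
E
```

```text
pics
{'t': 0.0, 'q': array([-1.44453066e+00,  5.28474299e-01,  1.43393244e+00,  2.22142213e-05,
        1.18141963e+00, -1.78513532e-01]), 'qd': array([-6.90110903e-04, -6.13953193e-04,  4.19917984e-04, -4.18924202e-05,
        1.65414185e-04, -3.15465550e-04]), 'tau': array([ 3.70044190e-04, -4.42353702e+01, -1.78026420e+01, -1.48104300e-04,
        8.40042980e-03, -2.75034566e-06]), 'tcp_pos': array([ 0.18748969, -0.59549959,  0.255319  ]), 'tool_rot': array([ 9.88411183e-01,  1.51796199e-01,  3.94408775e-05, -1.11620856e-03]), 'force': array([-0.40739536,  0.40028573,  0.48089131]), 'ft_torque': array([ 0.04002497, -0.00768632, -0.00436859]), 'finger_gap': 0.9975412286210767}
scene [[415.6, 0.0, 313.3], [0.0, 415.6, 207.0], [0.0, 0.0, 1.0]] [[-0.665, 0.615, -0.424, 1.023], [0.747, 0.547, -0.379, 0.384], [-0.001, -0.568, -0.823, 1.014], [0.0, 0.0, 0.0, 1.0]]
top [[380.3, 0.0, 318.5], [0.0, 380.3, 196.6], [0.0, 0.0, 1.0]] [[-0.009, -0.997, 0.076, 0.498], [-1.0, 0.009, 0.005, -0.064], [-0.006, -0.076, -0.997, 1.019], [0.0, 0.0, 0.0, 1.0]]
cradle [(0.91, [266.0, 188.0], [0.595, 0.076,
[... 638 characters left out ...]
0.005])]
flange [(0.63, [171.0, 140.0], [0.735, 0.343, 0.0]), (0.56, [353.0, 276.0], [0.365, -0.148, 0.0])]
jar [(0.64, [306.0, 266.0], [0.393, -0.025, 0.0])]
tape [(0.59, [246.0, 278.0], [0.361, 0.135, 0.0])]
coupling [(0.72, [431.0, 233.0], [0.476, -0.357, 0.0]), (0.69, [424.0, 146.0], [0.712, -0.346, 0.0]), (0.66, [351.0, 276.0], [0.364, -0.143, 0.0])]
spanner [(0.6, [279.0, 134.0], [0.748, 0.047, 0.0])]
wheel [(0.59, [171.0, 145.0], [0.719, 0.341, 0.0])]
hammer [(0.56, [371.0, 124.0], [0.773, -0.203, 0.0])]
wrist [[360.8, 0.0, 322.9], [0.0, 360.8, 191.3], [0.0, 0.0, 1.0]] [[0.3, -0.904, -0.306, 0.267], [-0.954, -0.283, -0.098, -0.572], [0.002, 0.321, -0.947, 0.373], [0.0, 0.0, 0.0, 1.0]]
```

View pics/top0.png

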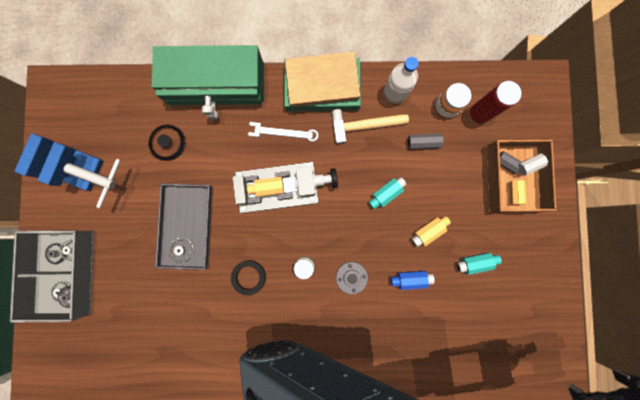

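View pics/scene0.png

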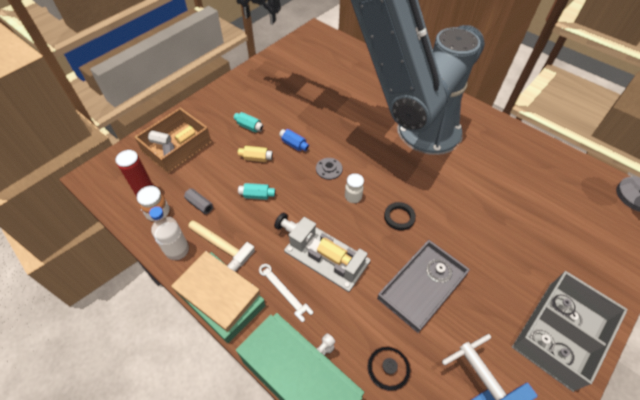

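View pics/wrist0.png

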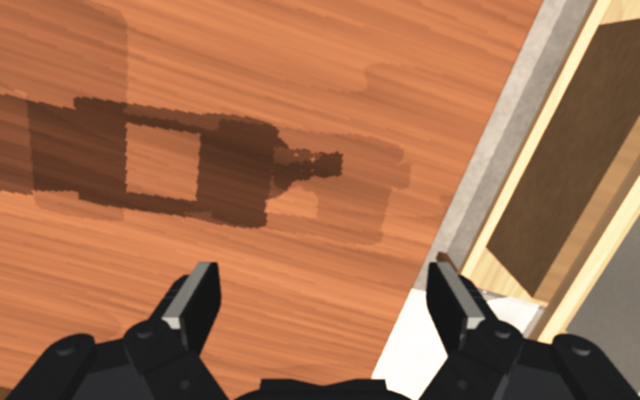

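Run:
```python
from h import *
im=cv2.imread('pics/top0.png')
a=cv2.resize(im[150:225,220:350],None,fx=6,fy=6,interpolation=cv2.INTER_CUBIC)
cv2.imwrite('pics/c1.png',a)
b=cv2.resize(im[205:260,395:465],None,fx=8,fy=8,interpolation=cv2.INTER_CUBIC)
cv2.imwrite('pics/c2.png',b)
```

```text
(no output)
```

View pics/c1.png

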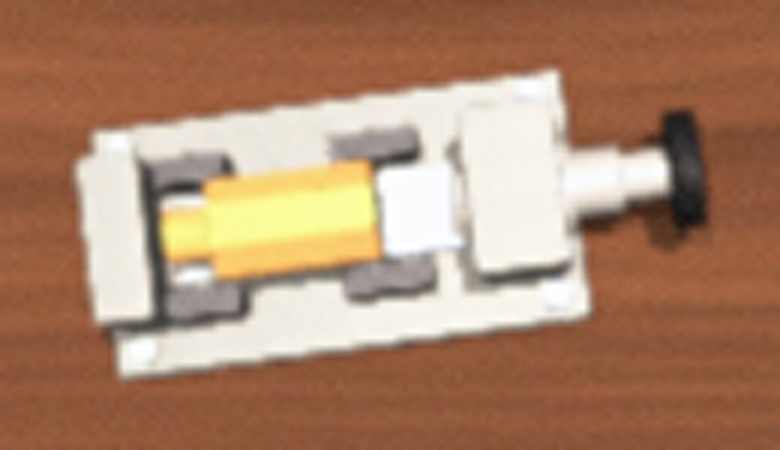

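View pics/c2.png

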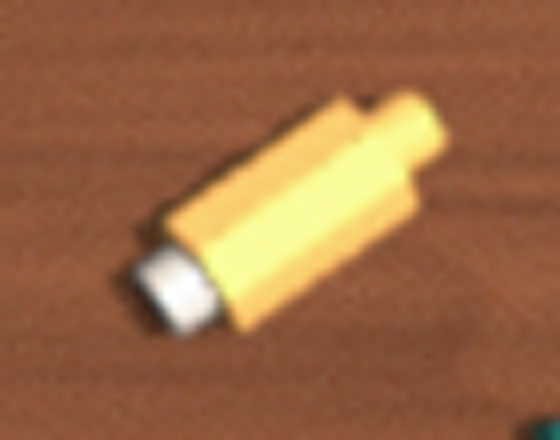

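```bash
cat >> h.py <<'E'
from scipy.optimize import least_squares
def fit(s,pts,px,g,zoff=0):
    # pts local xyz, px pixels; solve x,y,yaw
    def f(p):
        c,sn=np.cos(p[2]),np.sin(p[2])
        return np.concatenate([proj(s,[p[0]+c*a-sn*b,p[1]+sn*a+c*b,z])-q for (a,b,z),q in zip(pts,px)])
    r=least_squares(f,g,loss='soft_l1');return r.x,np.round(r.fun,1)
def tip(): 
    st=manip.sense();q=st['tool_rot'];from scipy.spatial.transform import Rotation as R
    return st,R.from_quat(q).as_matrix()
def plan(p,yaw=None):
    st,M=tip();d=M.T@(np.array(p)-st['tcp_pos']);cur=np.degrees(np.arctan2(M[1,0],M[0,0]))
    print('t',round(st['t'],2),'tcp',np.round(st['tcp_pos'],4),'yaw',round(cur,2),'F',np.round(st['force'],1),'gap',round(st['finger_gap'],3),'tilt',np.round(M[:,2],4))
    print('shift now-frame',np.round(d,4), 'dturn(rz = -yaw)',None if yaw is None else round(-((yaw-cur+180)%360-180),2))
    if yaw is not None:
        a=np.radians(yaw);x=np.array([np.cos(a),np.sin(a)]);y=np.array([np.sin(a),-np.cos(a)])
        dd=np.array(p)-st['tcp_pos'];print('shift target-frame',np.round([x@dd[:2],y@dd[:2],-dd[2]],4))
E
cat > a.py <<'E'
from h import *
s=manip.snapshot('top')
c=lambda l,f,o:[((np.array(p)+.5)/f-.5+o) for p in l]
P=c([(92,132),(556,72),(590,318),(122,378)],6,(220,150))
# image right = press -y ; image up = world +x = press +x
L=[(.055,.085,.014),(.055,-.125,.014),(-.055,-.125,.014),(-.055,.085,.014)]
print('press',fit(s,L,P,[.6,.07,.1]))
F=c([(165,225),(340,98),(418,208),(240,328),(137,285),(180,335),(445,130)],8,(395,205))
E
python3 a.py
python3 - <<'E'
import cv2
im=cv2.imread('pics/top0.png')
cv2.imwrite('pics/c3.png',cv2.resize(im[170:285,140:230],None,fx=5,fy=5,interpolation=cv2.INTER_CUBIC))
E
```

```text
press (array([0.59873616, 0.07308681, 0.12067515]), array([-0.2,  0.1,  0.5, -0. ,  0.2, -0.2, -0.5,  0.1]))
```

View pics/c3.png

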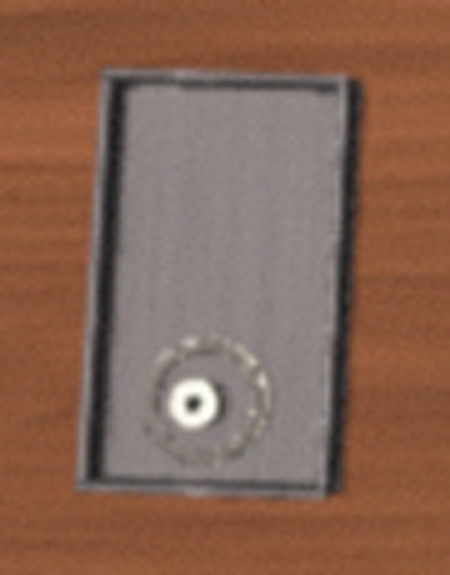

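```bash
cat >> a.py <<'E'
T=c([(103,70),(350,76),(327,495),(78,491)],5,(140,170))
print('tray',fit(s,[(.11,.065,.03),(.11,-.065,.03),(-.11,-.065,.03),(-.11,.065,.03)],T,[.5,.3,0]))
p,r=fit(s,[(.035,-.021,.021),(-.035,-.021,.021),(-.035,.021,.021),(.035,.021,.021),(-.055,0,.021)],F[:4]+[F[6]],[.48,-.35,2.1]);print('fitting',p,np.degrees(p[2]),r)
plan([.59873-.0,.07309,.20],96.9)
E
python3 a.py
```

```text
press (array([0.59873616, 0.07308681, 0.12067515]), array([-0.2,  0.1,  0.5, -0. ,  0.2, -0.2, -0.5,  0.1]))
tray (array([ 0.50037325,  0.29513018, -0.03673579]), array([-0.1, -0.5, -0. , -0.4,  0.3,  0.8, -0.2,  0.1]))
fitting [ 0.47972902 -0.35178276  2.14128951] 122.68685170185037 [ 0.3 -0.5  0.6  0.6 -0.   0.4  0.1  0.2 -1.7 -0.8]
t 1.0 tcp [ 0.1876 -0.5962  0.2563] yaw 17.46 F [ 0.7 -0.  -0.6] gap 0.999 tilt [-0.  0. -1.]
shift now-frame [ 0.593  -0.515   0.0563] dturn(rz = -yaw) -79.44
shift target-frame [0.615  0.4886 0.0563]
```

Call:
play_rows([
  [[0,0,0,0,0,-9.93],[0,0,0,0,0,-9.93],[0,0,0,0,0,-9.93],[0,0,0,0,0,-9.93],[0,0,0,0,0,-9.93],[0,0,0,0,0,-9.93],[0,0,0,0,0,-9.93],[0,0,0,0,0,-9.93]],
], fingers=1)

```text
t: 2.0
tcp_pos: [0.1876, -0.5962, 0.2563]
tool_rot: [0.661, 0.75, -0.0, 0.0]
force: [0.8, -0.6, 0.2]
finger_gap: 0.998
```

Call:
play_rows([
  [[0.038,0.03,0,0,0,0],[0.038,0.03,0,0,0,0],[0.038,0.03,0,0,0,0],[0.038,0.03,0,0,0,0],[0.038,0.03,0,0,0,0],[0.038,0.03,0,0,0,0],[0.038,0.03,0,0,0,0],[0.038,0.03,0,0,0,0]],
])

```text
t: 3.0
tcp_pos: [0.3901, -0.2643, 0.2566]
tool_rot: [0.663, 0.748, -0.0, 0.0]
force: [0.4, -0.1, 0.6]
finger_gap: 1.003
```

```bash
python3 -c "
from h import *
plan([.59873,.07309,.20],96.9)"
```

```text
t 3.0 tcp [ 0.3901 -0.2643  0.2566] yaw 96.89 F [ 0.4 -0.1  0.6] gap 1.003 tilt [ 7.e-04 -7.e-04 -1.e+00]
shift now-frame [0.31   0.2475 0.0565] dturn(rz = -yaw) -0.01
shift target-frame [0.3099 0.2477 0.0566]
```

Call:
play_rows([
  [[0.039,0.031,0,0,0,0],[0.039,0.031,0,0,0,0],[0.039,0.031,0,0,0,0],[0.039,0.031,0.01,0,0,0],[0.039,0.031,0.01,0,0,0],[0.039,0.031,0.012,0,0,0],[0.039,0.031,0.012,0,0,0],[0.037,0.031,0.012,0,0,0],[0,0,0,0,0,0]],
])

```text
t: 4.12
tcp_pos: [0.5992, 0.0749, 0.1992]
tool_rot: [0.662, 0.75, 0.0, -0.0]
force: [0.8, -0.2, -0.5]
finger_gap: 1.002
```

```bash
python3 -c "
from h import *
plan([.59873,.07309,.20],96.9)
s=snap('wrist','w1.png')
from math import *
c,sn=cos(.1207),sin(.1207)
im=cv2.imread('pics/w1.png')
def W(a,b,z):return [.59873+c*a-sn*b,.07309+sn*a+c*b,z]
for a,b,z in [(.055,.085,.014),(.055,-.125,.014),(-.055,-.125,.014),(-.055,.085,.014),(.035,.055,.074),(-.035,.055,.074),(.035,-.08,.072),(-.035,-.08,.072),(.023,.023,.046),(-.023,.023,.046),(.023,-.023,.046),(-.023,-.023,.046),(.0087,-.035,.068),(-.0087,-.035,.068),(.0087,.035,.068),(-.0087,.035,.068)]:
  p=proj(s,W(a,b,z));cv2.drawMarker(im,tuple(int(round(v)) for v in p),(0,0,255),cv2.MARKER_CROSS,10,1)
cv2.imwrite('pics/w1m.png',im)
for l,z in [('cradle',.047),('finished_center',.047)]:
  print(l,[(round(r['score'],2),np.round(w(s,r['point'],z),4)) for r in manip.pinpoint(l,s)[:2]])
"
```

```text
t 4.12 tcp [0.5992 0.0749 0.1992] yaw 97.15 F [ 0.8 -0.2 -0.5] gap 1.002 tilt [-2.e-04  5.e-04 -1.e+00]
shift now-frame [-0.0017 -0.0007 -0.0008] dturn(rz = -yaw) 0.25
shift target-frame [-0.0017 -0.0007 -0.0008]
cradle []
finished_center [(0.94, array([0.5993, 0.0662, 0.047 ]))]
```

View pics/w1m.png

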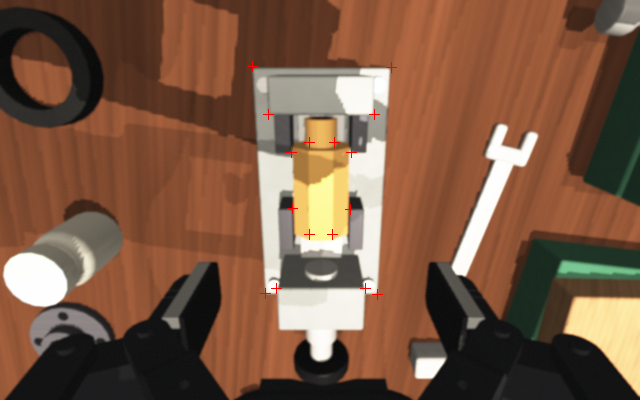

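Call:
play_rows([
  [[-0.0053,-0.0007,0.02,0,0,0.25],[0,0,0.03,0,0,0],[0,0,0.03,0,0,0],[0,0,0.03,0,0,0],[0,0,0.02,0,0,0],[0,0,0.014,0,0,0],[0,0,0,0,0,0],[0,0,0,0,0,0]],
])

```text
t: 5.28
tcp_pos: [0.5988, 0.0663, 0.0572]
tool_rot: [0.665, 0.747, 0.0, 0.001]
force: [-0.2, -0.1, 0.1]
finger_gap: 1.002
```

Call:
play_rows([
  [[0,0,0,0,0,0],[0,0,0,0,0,0],[0,0,0,0,0,0],[0,0,0,0,0,0],[0,0,0,0,0,0],[0,0,0,0,0,0],[0,0,0,0,0,0],[0,0,0,0,0,0]],
], fingers=0, squeeze=50)

```text
t: 6.28
tcp_pos: [0.5989, 0.0668, 0.0571]
tool_rot: [0.665, 0.747, 0.001, 0.001]
force: [-0.5, 1.1, 5.4]
finger_gap: 0.482
```

```bash
python3 -c "
from h import *
plan([.5991,.0696,.055],96.9)
s=snap('wrist','w2.png');s=snap('scene')
cv2.imwrite('pics/s2.png',cv2.resize(s['img'][180:320,250:450,::-1],None,fx=4,fy=4))"
```

```text
t 6.28 tcp [0.5989 0.0668 0.0571] yaw 96.66 F [-0.5  1.1  5.4] gap 0.482 tilt [ 0.0018 -0.     -1.    ]
shift now-frame [0.0028 0.0005 0.0021] dturn(rz = -yaw) -0.24
shift target-frame [0.0028 0.0005 0.0021]
```

View pics/w2.png

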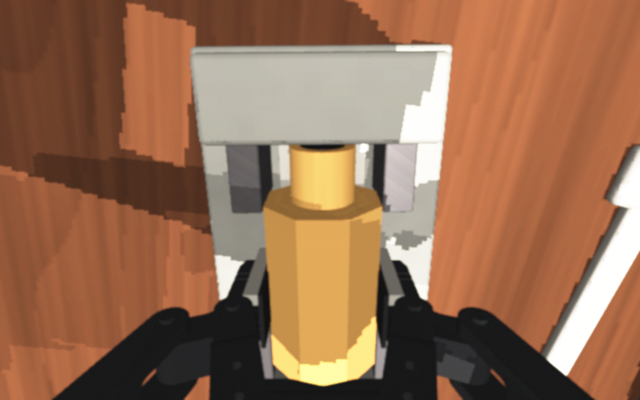

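View pics/s2.png

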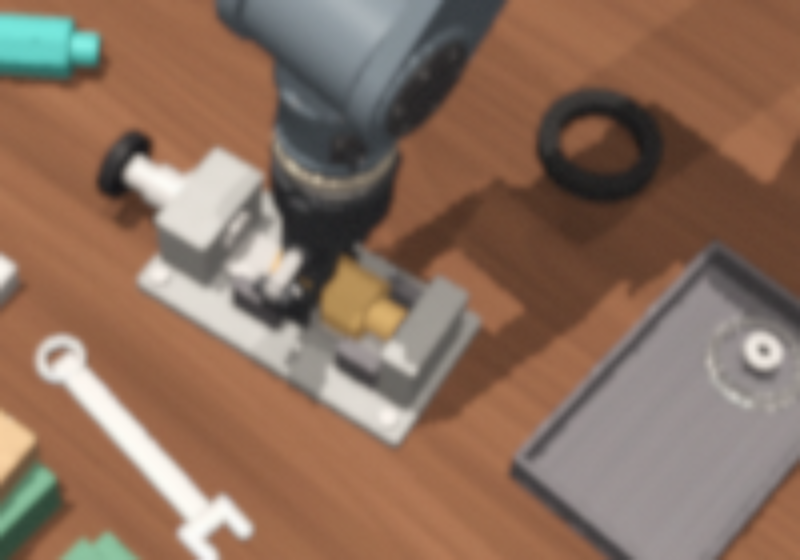

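Call:
play_rows([
  [[0,0,-0.01,0,0,0],[0,0,-0.03,0,0,0],[0,0,-0.04,0,0,0],[0,0,-0.02,0,0,8.8],[0.03,-0.009,0,0,0,0],[0.045,-0.0132,0,0,0,0],[0.045,-0.0132,0,0,0,0],[0.045,-0.0132,0,0,0,0],[0.0465,-0.0132,0,0,0,0],[0,0,0,0,0,0]],
])

```text
t: 7.62
tcp_pos: [0.5416, 0.2834, 0.1554]
tool_rot: [0.718, 0.696, -0.001, -0.001]
force: [0.0, -0.4, -4.4]
finger_gap: 0.481
```

```bash
python3 -c "
from h import *
plan([.5449,.2804,.036],87.9)
s=snap('wrist','w3.png')"
```

```text
t 7.62 tcp [0.5416 0.2834 0.1554] yaw 88.14 F [ 0.  -0.4 -4.4] gap 0.481 tilt [-3.2e-03 -1.0e-04 -1.0e+00]
shift now-frame [-0.0029  0.0037  0.1194] dturn(rz = -yaw) 0.24
shift target-frame [-0.0029  0.0034  0.1194]
```

View pics/w3.png

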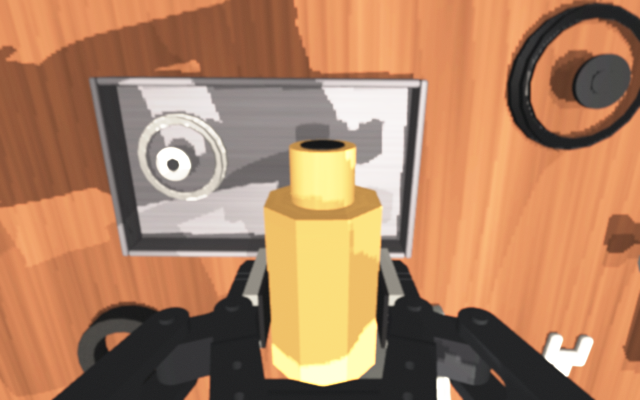

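Call:
play_rows([
  [[-0.002,0.0025,0.03,0,0,0],[0,0,0.03,0,0,0],[0,0,0.03,0,0,0],[0,0,0.018,0,0,0],[0,0,0.006,0,0,0],[0,0,0,0,0,0],[0,0,0,0,0,0]],
])

```text
t: 8.55
tcp_pos: [0.5477, 0.2785, 0.0435]
tool_rot: [0.72, 0.694, 0.001, 0.001]
force: [-0.1, -0.0, -3.6]
finger_gap: 0.477
```

```bash
python3 -c "
from h import *
plan([.5449,.2804,.036],87.9)
"
```

```text
t 8.55 tcp [0.5477 0.2785 0.0435] yaw 87.85 F [-0.1 -0.  -3.6] gap 0.477 tilt [ 2.2e-03  6.0e-04 -1.0e+00]
shift now-frame [ 0.0018 -0.0029  0.0074] dturn(rz = -yaw) -0.05
shift target-frame [ 0.0018 -0.0029  0.0075]
```

Call:
play_rows([
  [[0,-0.0015,0.004,0,0,0],[0,0,0.002,0,0,0],[0,0,0,0,0,0],[0,0,0,0,0,0]],
])

```text
t: 9.05
tcp_pos: [0.5453, 0.2784, 0.0363]
tool_rot: [0.72, 0.694, 0.0, 0.0]
force: [0.7, 0.2, -4.4]
finger_gap: 0.481
```

Call:
play_rows([
  [[0,0,0.001,0,0,0],[0,0,0,0,0,0]],
])

```text
t: 9.3
tcp_pos: [0.5455, 0.2784, 0.0361]
tool_rot: [0.72, 0.694, 0.0, 0.0]
force: [-1.5, -0.4, 3.0]
finger_gap: 0.48
```

Call:
play_rows([
  [[0,0,0,0,0,0],[0,0,0,0,0,0],[0,0,0,0,0,0],[0,0,0,0,0,0]],
], fingers=0.75)

```text
t: 9.8
tcp_pos: [0.5454, 0.2784, 0.0353]
tool_rot: [0.72, 0.694, 0.0, 0.0]
force: [0.3, 0.5, 0.3]
finger_gap: 0.746
```

Call:
play_rows([
  [[0,0,-0.01,0,0,0],[0,0,-0.03,0,0,0],[0,0,-0.05,0,0,0],[0,0,-0.05,0,0,0],[0,0,-0.02,0,0,0],[0,0,0,0,0,0]],
])

```text
t: 10.55
tcp_pos: [0.5464, 0.2788, 0.198]
tool_rot: [0.72, 0.694, 0.002, 0.001]
force: [0.5, -0.2, -0.0]
finger_gap: 0.75
```

```bash
python3 -c "
from h import *
plan([.4797,-.3518,.2],-57.3)
s=snap('wrist','w4.png')
"
```

```text
t 10.55 tcp [0.5464 0.2788 0.198 ] yaw 87.86 F [ 0.5 -0.2 -0. ] gap 0.75 tilt [ 0.0053  0.0016 -1.    ]
shift now-frame [-0.6326 -0.0431 -0.0033] dturn(rz = -yaw) 145.16
shift target-frame [ 0.4946  0.3968 -0.002 ]
```

View pics/w4.png

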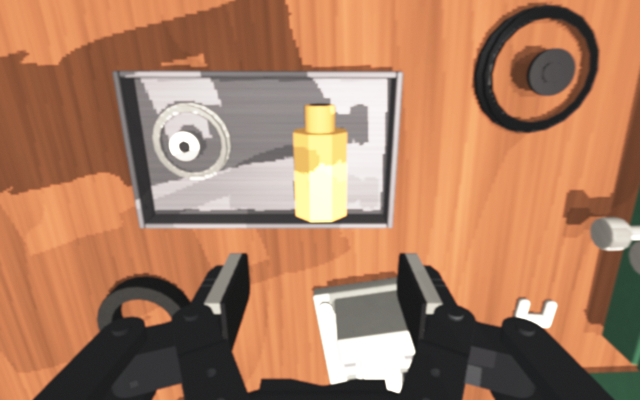

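Call:
play_rows([
  [[-0.0526,-0.0041,0,0,0,0],[-0.058,-0.0039,0,0,0,0],[-0.058,-0.0039,0,0,0,0],[-0.058,-0.0039,0,0,0,0],[-0.058,-0.0039,0,0,0,0],[-0.058,-0.0039,0,0,0,0],[-0.058,-0.0039,0,0,0,0],[-0.058,-0.0039,0,0,0,0],[-0.058,-0.0039,0,0,0,0],[-0.058,-0.0039,0,0,0,0]],
], fingers=1)

```text
t: 11.85
tcp_pos: [0.4833, -0.2956, 0.1935]
tool_rot: [0.72, 0.694, -0.0, -0.002]
force: [0.7, -0.4, 0.6]
finger_gap: 1.002
```

Call:
play_rows([
  [[-0.058,-0.0039,0,0,0,0],[0,0,0,0,0,10.4],[0,0,0,0,0,10.4],[0,0,0,0,0,10.4],[0,0,0,0,0,10.4],[0,0,0,0,0,10.4],[0,0,0,0,0,10.4],[0,0,0,0,0,10.4]],
])

```text
t: 12.85
tcp_pos: [0.4776, -0.3513, 0.1932]
tool_rot: [0.992, 0.128, -0.001, -0.002]
force: [0.5, -0.4, 0.1]
finger_gap: 1.003
```

Call:
play_rows([
  [[0,0,0,0,0,10.4],[0,0,0,0,0,10.4],[0,0,0,0,0,10.4],[0,0,0,0,0,10.4],[0,0,0,0,0,10.4],[0,0,0,0,0,10.4],[0,0,0,0,0,10],[0,0,0,0,0,0]],
])

```text
t: 13.85
tcp_pos: [0.4778, -0.3515, 0.1935]
tool_rot: [0.878, -0.479, -0.002, -0.001]
force: [-0.2, 0.2, 0.1]
finger_gap: 0.998
```

```bash
python3 -c "
from h import *
plan([.4797,-.3518,.2],-57.3)
s=snap('wrist','w5.png')
im=cv2.imread('pics/w5.png')
from math import *
c,sn=cos(2.1413),sin(2.1413)
for a,b,z in [(.035,.0087,.042),(.035,-.0087,.042),(-.035,.0087,.042),(-.035,-.0087,.042),(.035,.021,.021),(.035,-.021,.021),(-.035,.021,.021),(-.035,-.021,.021)]:
  p=proj(s,[.4797+c*a-sn*b,-.3518+sn*a+c*b,z]);cv2.drawMarker(im,tuple(int(round(v)) for v in p),(0,0,255),cv2.MARKER_CROSS,8,1);print((a,b),np.round(p))
cv2.imwrite('pics/w5m.png',im)
for l in ['fitting_center','fitting_mouth']:
  print(l,[(round(r['score'],2),np.round(w(s,r['point'],.021),4)) for r in manip.pinpoint(l,s)[:3]])
"
```

```text
t 13.85 tcp [ 0.4778 -0.3515  0.1935] yaw -57.23 F [-0.2  0.2  0.1] gap 0.998 tilt [-0.0024  0.0027 -1.    ]
shift now-frame [ 0.0013 -0.0014 -0.0065] dturn(rz = -yaw) 0.07
shift target-frame [ 0.0013 -0.0014 -0.0065]
(0.035, 0.0087) [332. 222.]
(0.035, -0.0087) [310. 222.]
(-0.035, 0.0087) [333. 136.]
(-0.035, -0.0087) [309. 136.]
(0.035, 0.021) [346. 212.]
(0.035, -0.021) [297. 212.]
(-0.035, 0.021) [347. 131.]
(-0.035, -0.021) [295. 131.]
fitting_center [(0.83, array([ 0.5831, -0.2428,  0.021 ])), (0.82, array([ 0.478 , -0.3487,  0.021 ])), (0.82, array([ 0.3991, -0.4688,  0.021 ]))]
fitting_mouth [(0.88, array([ 0.4612, -0.3199,  0.021 ])), (0.88, array([ 0.3899, -0.4359,  0.021 ])), (0.71, array([ 0.3599, -0.3337,  0.021 ]))]
```

View pics/w5m.png

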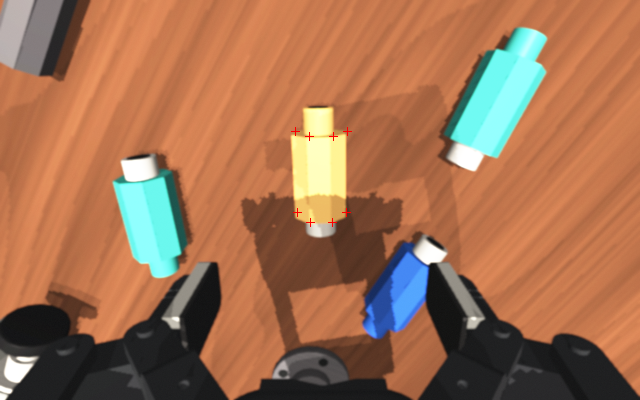

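Call:
play_rows([
  [[0.001,-0.001,0.03,0,0,0],[0,0,0.04,0,0,0],[0,0,0.04,0,0,0],[0,0,0.03,0,0,0],[0,0,0.015,0,0,0],[0,0,0.0065,0,0,0],[0,0,0,0,0,0],[0,0,0,0,0,0]],
])

```text
t: 15.0
tcp_pos: [0.4805, -0.3531, 0.035]
tool_rot: [0.877, -0.48, 0.001, 0.0]
force: [0.0, 0.0, 0.6]
finger_gap: 1.003
```

```bash
python3 -c "
from h import *
plan([.4797,-.3518,.031],-57.3)
s=snap('wrist','w6.png')
"
```

```text
t 15.0 tcp [ 0.4805 -0.3531  0.035 ] yaw -57.33 F [0.  0.  0.6] gap 1.003 tilt [ 0.0016 -0.0017 -1.    ]
shift now-frame [-0.0016 -0.      0.004 ] dturn(rz = -yaw) -0.03
shift target-frame [-0.0015 -0.      0.004 ]
```

View pics/w6.png

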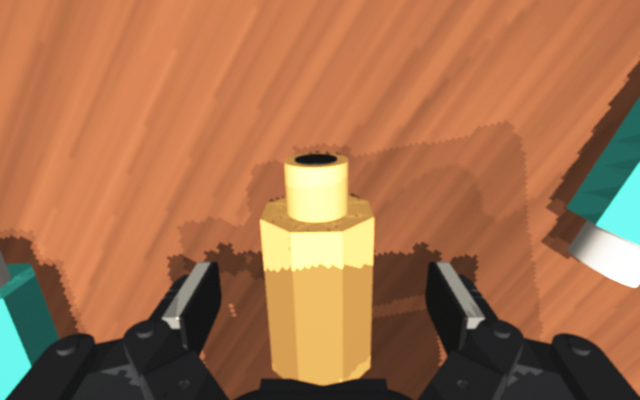

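Call:
play_rows([
  [[-0.0015,0,0.004,0,0,0],[0,0,0,0,0,0]],
])

```text
t: 15.3
tcp_pos: [0.4789, -0.351, 0.0298]
tool_rot: [0.877, -0.48, -0.0, -0.0]
force: [0.5, -0.7, 0.5]
finger_gap: 0.997
```

Call:
play_rows([
  [[0,0,0,0,0,0],[0,0,0,0,0,0],[0,0,0,0,0,0],[0,0,0,0,0,0],[0,0,0,0,0,0],[0,0,0,0,0,0],[0,0,0,0,0,0]],
], fingers=0, squeeze=50)

```text
t: 16.18
tcp_pos: [0.4796, -0.3514, 0.0302]
tool_rot: [0.877, -0.48, 0.001, 0.0]
force: [3.0, 2.0, 5.3]
finger_gap: 0.482
```

```bash
python3 -c "
from h import *
plan([.4797,-.3518,.031],-57.3)
s=snap('wrist','w7.png')
"
```

```text
t 16.18 tcp [ 0.4796 -0.3514  0.0302] yaw -57.36 F [3.  2.  5.3] gap 0.482 tilt [ 1.e-03 -6.e-04 -1.e+00]
shift now-frame [ 0.0004  0.0001 -0.0008] dturn(rz = -yaw) -0.06
shift target-frame [ 0.0004  0.0001 -0.0008]
```

View pics/w7.png

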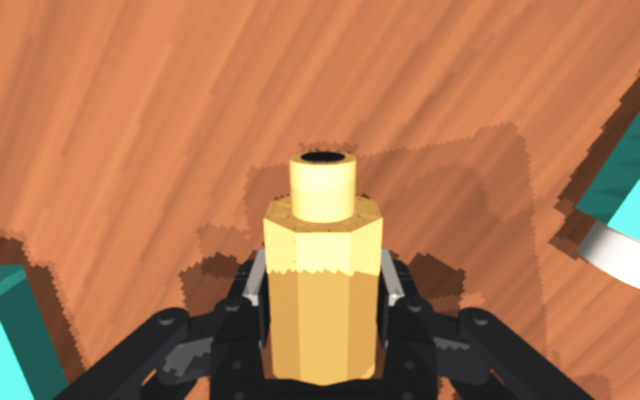

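```bash
python3 -c "
from h import *
s=manip.snapshot('wrist');st,M=tip()
for px,z in [((322,232),.042),((322,151),.033),((322,163),.021)]:
  print(px,np.round(M.T@(w(s,px,z)-st['tcp_pos']),4))
im=s['img'][130:260,240:400,::-1];cv2.imwrite('pics/c7.png',cv2.resize(im,None,fx=4,fy=4,interpolation=cv2.INTER_CUBIC))
"
```

```text
(322, 232) [ 0.0346 -0.0005 -0.0118]
(322, 151) [ 0.0589 -0.0005 -0.0027]
(322, 163) [ 0.0519 -0.0005  0.0092]
```

View pics/c7.png

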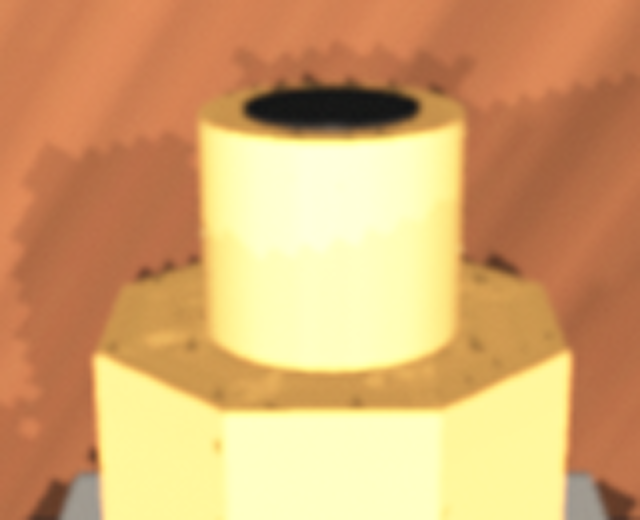

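Call:
play_rows([
  [[0,0,-0.02,0,0,0],[0,0,-0.05,0,0,0],[0,0,-0.05,0,0,0],[0,0,0,0,0,-10.28],[0,0,0,0,0,-10.28],[0,0,0,0,0,-10.28],[0,0,0,0,0,-10.28],[0,0,0,0,0,-10.28],[0,0,0,0,0,-10.28],[0,0,0,0,0,-10.28]],
])

```text
t: 17.52
tcp_pos: [0.4778, -0.3506, 0.1496]
tool_rot: [0.991, 0.13, -0.001, -0.001]
force: [0.7, -0.4, -4.1]
finger_gap: 0.477
```

Call:
play_rows([
  [[0,0,0,0,0,-10.28],[0,0,0,0,0,-10.28],[0,0,0,0,0,-10.28],[0,0,0,0,0,-10.28],[0,0,0,0,0,-10.28],[0,0,0,0,0,-10.28],[0,0,0,0,0,-10.28],[0,0,0,0,0,-10.28],[0,0,0,0,0,0]],
])

```text
t: 18.65
tcp_pos: [0.4781, -0.3507, 0.1496]
tool_rot: [0.664, 0.747, -0.0, -0.001]
force: [0.2, 0.4, -3.6]
finger_gap: 0.479
```

```bash
python3 -c "
from h import *
plan([.5993,.0681,.0562],96.9)
"
```

```text
t 18.65 tcp [ 0.4781 -0.3507  0.1496] yaw 96.74 F [ 0.2  0.4 -3.6] gap 0.479 tilt [-0.0019  0.0013 -1.    ]
shift now-frame [0.4016 0.1697 0.0937] dturn(rz = -yaw) -0.16
shift target-frame [0.4012 0.1706 0.0934]
```

Call:
play_rows([
  [[0.04,0.017,0,0,0,-0.16],[0.05,0.0213,0,0,0,0],[0.05,0.0213,0,0,0,0],[0.05,0.0213,0,0,0,0],[0.05,0.0213,0,0,0,0],[0.05,0.0213,0,0,0,0],[0.05,0.0213,0,0,0,0],[0.05,0.0213,0,0,0,0],[0.0112,0.0042,0,0,0,0],[0,0,0,0,0,0]],
])

```text
t: 19.9
tcp_pos: [0.5986, 0.0683, 0.1496]
tool_rot: [0.662, 0.749, -0.001, -0.0]
force: [0.3, -0.9, -4.2]
finger_gap: 0.482
```

Call:
play_rows([
  [[0,0,0.03,0,0,0],[0,0,0.02,0,0,0],[0,0,0,0,0,0],[0,0,0,0,0,0]],
])

```text
t: 20.4
tcp_pos: [0.5996, 0.0664, 0.1005]
tool_rot: [0.663, 0.748, 0.0, 0.0]
force: [-0.2, 0.3, -4.1]
finger_gap: 0.483
```

```bash
python3 -c "
from h import *
plan([.5993,.0681,.0562],96.9)
s=snap('wrist','w8.png')
"
```

```text
t 20.4 tcp [0.5996 0.0664 0.1005] yaw 96.89 F [-0.2  0.3 -4.1] gap 0.483 tilt [ 8.e-04 -3.e-04 -1.e+00]
shift now-frame [ 0.0017 -0.0002  0.0442] dturn(rz = -yaw) -0.01
shift target-frame [ 0.0017 -0.0001  0.0443]
```

View pics/w8.png

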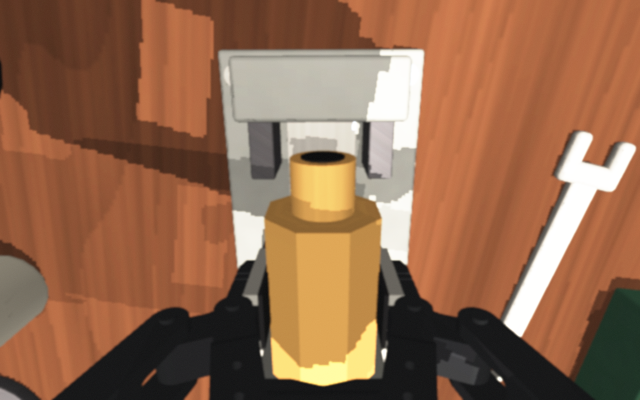

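Call:
play_rows([
  [[0.001,0,0.01,0,0,0],[0,0,0.012,0,0,0],[0,0,0.01,0,0,0],[0,0,0.006,0,0,0],[0,0,0,0,0,0],[0,0,0,0,0,0]],
])

```text
t: 21.2
tcp_pos: [0.5993, 0.0687, 0.0619]
tool_rot: [0.663, 0.749, 0.0, 0.0]
force: [1.6, -0.2, -3.7]
finger_gap: 0.477
```

```bash
python3 -c "
from h import *
plan([.5993,.0681,.0562],96.9)
"
```

```text
t 21.2 tcp [0.5993 0.0687 0.0619] yaw 97.02 F [ 1.6 -0.2 -3.7] gap 0.477 tilt [ 4.e-04 -0.e+00 -1.e+00]
shift now-frame [-0.0006 -0.0001  0.0057] dturn(rz = -yaw) 0.12
shift target-frame [-0.0006 -0.0001  0.0057]
```

Between the rails with no side force; the last 6 mm.

Call:
play_rows([
  [[0,0,0.003,0,0,0],[0,0,0.002,0,0,0],[0,0,0,0,0,0]],
])

```text
t: 21.58
tcp_pos: [0.599, 0.0687, 0.0567]
tool_rot: [0.663, 0.749, -0.0, -0.0]
force: [-1.0, -0.1, -3.3]
finger_gap: 0.482
```

Call:
play_rows([
  [[0,0,0.001,0,0,0],[0,0,0,0,0,0]],
])

```text
t: 21.82
tcp_pos: [0.5992, 0.0687, 0.0562]
tool_rot: [0.663, 0.749, 0.0, 0.0]
force: [-0.6, 0.1, -0.6]
finger_gap: 0.48
```

Call:
play_rows([
  [[0,0,0,0,0,0],[0,0,0,0,0,0],[0,0,0,0,0,0],[0,0,0,0,0,0]],
], fingers=0.85)

```text
t: 22.32
tcp_pos: [0.5993, 0.0687, 0.0559]
tool_rot: [0.663, 0.749, 0.0, 0.0]
force: [-0.6, -0.6, 0.4]
finger_gap: 0.847
```

Call:
play_rows([
  [[0,0,-0.01,0,0,0],[0,0,-0.03,0,0,0],[0,0,-0.05,0,0,0],[0,0,-0.04,0,0,0],[0,0,-0.015,0,0,0],[0,0,0,0,0,0],[0,0,0,0,0,0]],
])

```text
t: 23.2
tcp_pos: [0.5979, 0.0687, 0.1992]
tool_rot: [0.663, 0.749, -0.001, -0.001]
force: [0.5, 0.8, -0.5]
finger_gap: 0.851
```

```bash
python3 -c "
from h import *
import math
c,sn=math.cos(.1207),math.sin(.1207)
def W(a,b,z):return [.59873+c*a-sn*b,.07309+sn*a+c*b,z]
print(W(0,-.22,.053))
plan(W(0,-.22,.053),96.9)
s=snap('wrist','w9.png')
for p in [(0,-.18,.047),(0,-.005,.047),(0,-.051-.005,.06)]: print(p,proj(s,W(*p)))
for l in ['knob_face','fitting_center']:
  print(l,[(round(r['score'],2),np.round(r['point']),np.round(w(s,r['point'],.047),4)) for r in manip.pinpoint(l,s)[:3]])
"
```

```text
[0.6252195716685098, -0.1453094106970504, 0.053]
t 23.2 tcp [0.5979 0.0687 0.1992] yaw 97.01 F [ 0.5  0.8 -0.5] gap 0.851 tilt [-3.4e-03  3.0e-04 -1.0e+00]
shift now-frame [-0.2159  0.0015  0.146 ] dturn(rz = -yaw) 0.11
shift target-frame [-0.2158  0.0014  0.1462]
(0, -0.18, 0.047) [323.85791147 359.2630082 ]
(0, -0.005, 0.047) [324.32614308 180.47359061]
(0, -0.055999999999999994, 0.06) [324.18113807 246.94988238]
knob_face [(0.62, array([324., 359.]), array([ 0.6209, -0.1052,  0.047 ]))]
fitting_center [(0.69, array([326., 186.]), array([0.6013, 0.064 , 0.047 ]))]
```

View pics/w9.png

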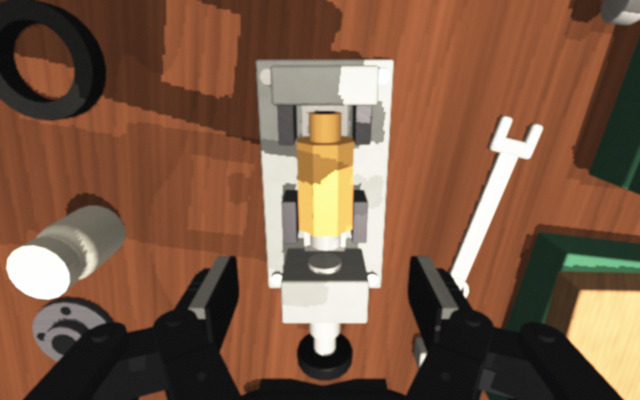

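Call:
play_rows([
  [[-0.036,0,0,0,0,0.1],[-0.045,0,0,0,0,0],[-0.045,0,0,0,0,0],[-0.045,0,0,0,0,0],[-0.045,0.001,0,0,0,0],[0,0,0,0,0,0],[0,0,0.03,0,0,0],[0,0,0.03,0,0,0],[0,0,0,0,0,0]],
], fingers=0, squeeze=60)

```text
t: 24.48
tcp_pos: [0.6237, -0.1436, 0.1376]
tool_rot: [0.663, 0.749, -0.001, -0.004]
force: [-0.1, -0.8, 0.5]
finger_gap: -0.003
```

Call:
play_rows([
  [[0,0,0.03,0,0,0],[0,0,0.03,0,0,0],[0,0,0.018,0,0,0],[0,0,0.006,0,0,0],[0,0,0,0,0,0],[0,0,0,0,0,0]],
])

```text
t: 25.22
tcp_pos: [0.627, -0.1459, 0.058]
tool_rot: [0.663, 0.748, 0.0, 0.001]
force: [0.1, 0.1, 0.2]
finger_gap: 0.0
```

```bash
python3 -c "
from h import *
plan([.6252,-.1453,.053],96.9)
s=snap('scene')
cv2.imwrite('pics/s3.png',cv2.resize(s['img'][170:320,240:440,::-1],None,fx=4,fy=4))
s=snap('wrist','w10.png')"
```

```text
t 25.23 tcp [ 0.627  -0.1459  0.058 ] yaw 96.92 F [0.1 0.1 0.2] gap 0.0 tilt [ 2.e-03 -8.e-04 -1.e+00]
shift now-frame [ 0.0008 -0.0017  0.005 ] dturn(rz = -yaw) 0.02
shift target-frame [ 0.0008 -0.0017  0.005 ]
```

View pics/s3.png

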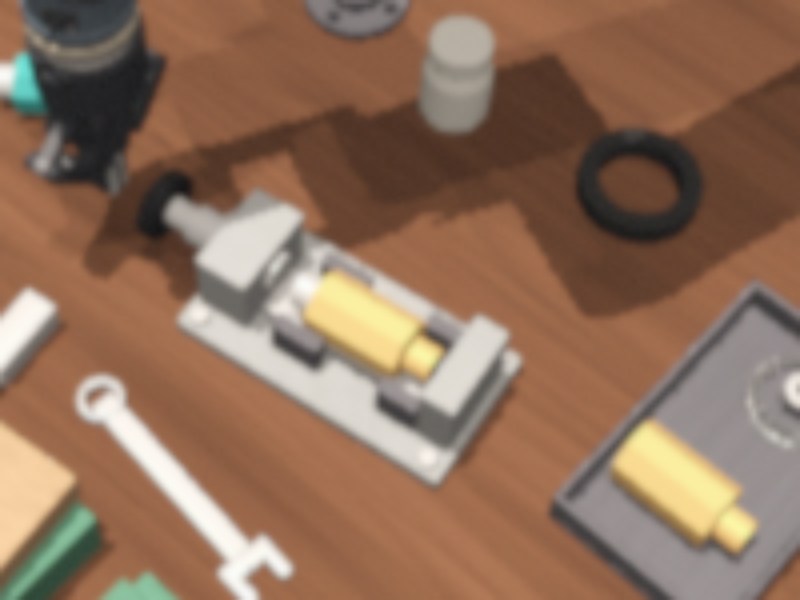

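View pics/w10.png

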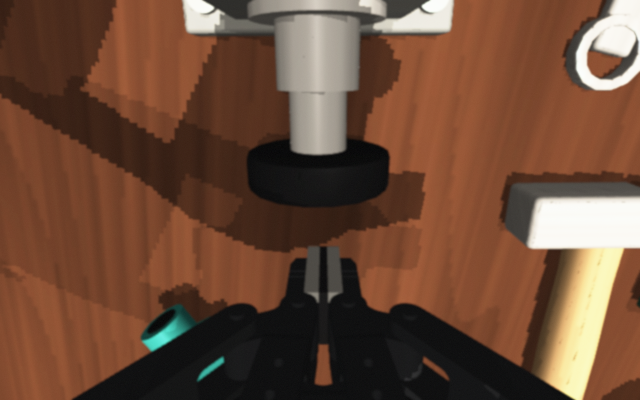

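Call:
play_rows([
  [[0,-0.0015,0.004,0,0,0],[0.01,0,0,0,0,0],[0.01,0,0,0,0,0],[0.005,0,0,0,0,0],[0.004,0,0,0,0,0],[0,0,0,0,0,0]],
])

```text
t: 26.08
tcp_pos: [0.6212, -0.1171, 0.0528]
tool_rot: [0.663, 0.749, -0.0, 0.0]
force: [0.1, -2.0, -1.0]
finger_gap: -0.002
```

Call:
play_rows([
  [[0.004,0,0,0,0,0],[0.004,0,0,0,0,0],[0,0,0,0,0,0]],
])

```text
t: 26.45
tcp_pos: [0.6203, -0.109, 0.0529]
tool_rot: [0.663, 0.748, 0.0, 0.0]
force: [-0.7, -2.8, -0.6]
finger_gap: 0.002
```

Call:
play_rows([
  [[0.004,0,0,0,0,0],[0.004,0,0,0,0,0],[0.004,0,0,0,0,0],[0,0,0,0,0,0]],
])

```text
t: 26.95
tcp_pos: [0.6189, -0.0976, 0.0529]
tool_rot: [0.663, 0.749, -0.0, 0.001]
force: [-0.5, -6.0, -1.0]
finger_gap: -0.001
```

Call:
play_rows([
  [[0.004,0,0,0,0,0],[0.004,0,0,0,0,0],[0.003,0,0,0,0,0],[0,0,0,0,0,0]],
])

```text
t: 27.45
tcp_pos: [0.6178, -0.0882, 0.0529]
tool_rot: [0.663, 0.749, -0.001, 0.001]
force: [-1.6, -9.3, -2.0]
finger_gap: -0.001
```

Call:
play_rows([
  [[0.003,0,0,0,0,0],[0.003,0,0,0,0,0],[0,0,0,0,0,0]],
])

```text
t: 27.82
tcp_pos: [0.6171, -0.0825, 0.0529]
tool_rot: [0.663, 0.749, -0.001, 0.002]
force: [-0.1, -11.7, -1.2]
finger_gap: -0.0
```

Call:
play_rows([
  [[0.002,0,0,0,0,0],[0,0,0,0,0,0],[0,0,0,0,0,0]],
])

```text
t: 28.2
tcp_pos: [0.6169, -0.0807, 0.0529]
tool_rot: [0.663, 0.749, -0.001, 0.002]
force: [-1.2, -12.4, -0.7]
finger_gap: -0.003
```

Call:
play_rows([
  [[0.002,0,0,0,0,0],[0,0,0,0,0,0],[0,0,0,0,0,0]],
])

```text
t: 28.58
tcp_pos: [0.6166, -0.0789, 0.0529]
tool_rot: [0.663, 0.749, -0.001, 0.002]
force: [-1.2, -11.2, -1.1]
finger_gap: 0.0
```

Call:
play_rows([
  [[0.002,0,0,0,0,0],[0,0,0,0,0,0],[0,0,0,0,0,0]],
])

```text
t: 28.95
tcp_pos: [0.6166, -0.078, 0.053]
tool_rot: [0.663, 0.749, -0.002, 0.002]
force: [-1.1, -14.9, -2.3]
finger_gap: 0.001
```

Call:
play_rows([
  [[0.001,0,0,0,0,0],[0,0,0,0,0,0],[0,0,0,0,0,0]],
])

```text
t: 29.32
tcp_pos: [0.6166, -0.0779, 0.053]
tool_rot: [0.663, 0.749, -0.002, 0.003]
force: [-2.2, -18.0, -2.8]
finger_gap: -0.003
```

Call:
play_rows([
  [[0.002,0,0,0,0,0],[0,0,0,0,0,0],[0,0,0,0,0,0],[0,0,0,0,0,0]],
])

```text
t: 29.82
tcp_pos: [0.6167, -0.0777, 0.0531]
tool_rot: [0.662, 0.749, -0.003, 0.004]
force: [-2.5, -22.5, -3.3]
finger_gap: -0.001
```

```bash
python3 -c "
from h import *
plan([.6252,-.1453,.053],96.9)
s=snap('scene')
cv2.imwrite('pics/s4.png',cv2.resize(s['img'][170:320,240:440,::-1],None,fx=4,fy=4))
s=snap('wrist','w11.png')"
```

```text
t 29.82 tcp [ 0.6167 -0.0777  0.0531] yaw 97.04 F [ -2.5 -22.5  -3.3] gap -0.001 tilt [ 0.0024 -0.009  -1.    ]
shift now-frame [-0.0681  0.0002  0.0007] dturn(rz = -yaw) 0.14
shift target-frame [-0.0681  0.0004  0.0001]
```

View pics/s4.png

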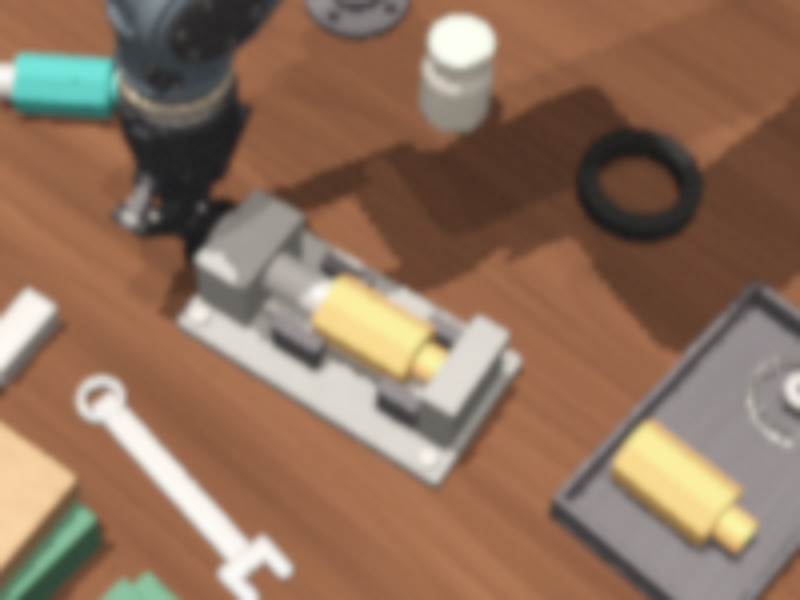

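View pics/w11.png

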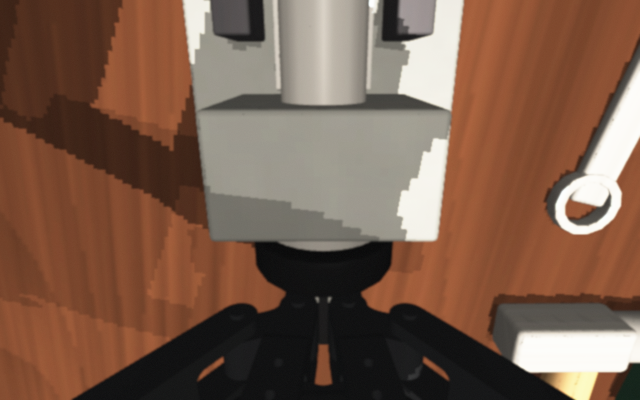

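Call:
play_rows([
  [[-0.006,0,0,0,0,0],[-0.01,0,0,0,0,0],[-0.012,0,0,0,0,0],[-0.015,0,0,0,0,0],[-0.018,0,0,0,0,0],[-0.018,0,0,0,0,0],[0,0,-0.01,0,0,0],[0,0,-0.04,0,0,0],[0,0,-0.05,0,0,0],[0,0,-0.05,0,0,0]],
])

```text
t: 31.18
tcp_pos: [0.6247, -0.1489, 0.2046]
tool_rot: [0.663, 0.749, 0.0, -0.001]
force: [0.6, -0.8, 0.2]
finger_gap: 0.0
```

Call:
play_rows([
  [[0.04,0,0,0,0,0],[0.055,0,0,0,0,0],[0.055,0,0,0,0,0],[0.04,0,0,0,0,0],[0,0,0,0,0,0],[0,0,0,0,0,0],[0,0,0,0,0,0]],
])

```text
t: 32.05
tcp_pos: [0.6026, 0.0377, 0.203]
tool_rot: [0.664, 0.748, 0.0, 0.0]
force: [-0.5, 0.2, -0.1]
finger_gap: 0.002
```

```bash
python3 -c "
from h import *
import math
plan([.6252,-.1453,.053],96.9)
s=snap('scene')
cv2.imwrite('pics/s5.png',cv2.resize(s['img'][170:320,240:440,::-1],None,fx=4,fy=4))
s=snap('wrist','w12.png');cv2.imwrite('pics/c12.png',cv2.resize(s['img'][60:390,200:450,::-1],None,fx=1.8,fy=1.8,interpolation=cv2.INTER_CUBIC))
c,sn=math.cos(.1207),math.sin(.1207)
def W(a,b,z):return [.59873+c*a-sn*b,.07309+sn*a+c*b,z]
for p in [(0,-.18,.047),(0,-.035,.068),(0,.035,.068),(0,-.051,.06),(0,-.0755,.061)]: print(p,proj(s,W(*p)))
for l in ['knob_face','fitting_center','fitting_mouth']:
  print(l,[(round(r['score'],2),np.round(r['point']),np.round(w(s,r['point'],.047),4)) for r in manip.pinpoint(l,s)[:3]])
"
```

```text
t 32.05 tcp [0.6026 0.0377 0.203 ] yaw 96.83 F [-0.5  0.2 -0.1] gap 0.002 tilt [ 4.e-04 -2.e-04 -1.e+00]
shift now-frame [-0.1843  0.0006  0.1501] dturn(rz = -yaw) -0.07
shift target-frame [-0.1844  0.0004  0.15  ]
(0, -0.18, 0.047) [322.93756871 328.62875266]
(0, -0.035, 0.068) [322.53252709 185.32201993]
(0, 0.035, 0.068) [322.2667057   85.93429776]
(0, -0.051, 0.06) [322.58687461 201.93994895]
(0, -0.0755, 0.061) [322.66455962 231.52771529]
knob_face []
fitting_center [(0.9, array([322., 135.]), array([0.5987, 0.0711, 0.047 ])), (0.66, array([ 94., 198.]), array([ 0.4223, -0.0005,  0.047 ]))]
fitting_mouth [(0.78, array([326., 175.]), array([0.6054, 0.0405, 0.047 ]))]
```

View pics/s5.png

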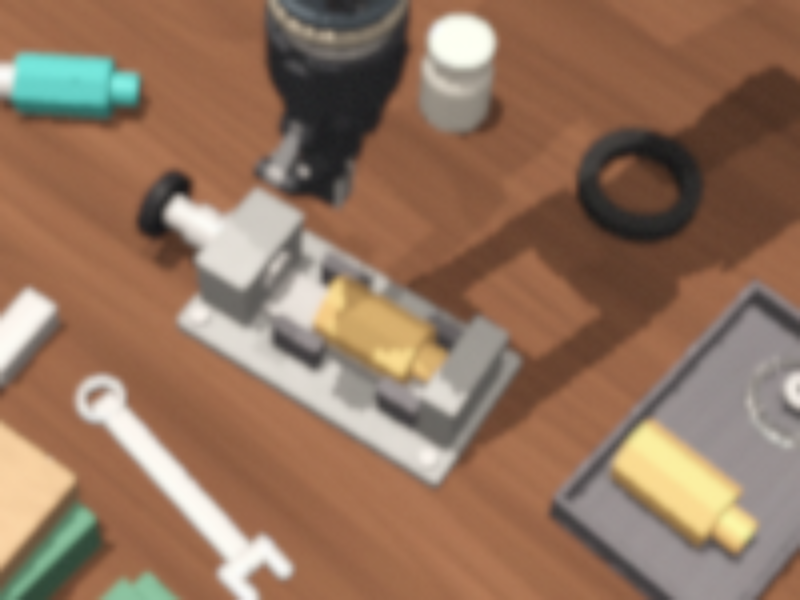

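View pics/c12.png

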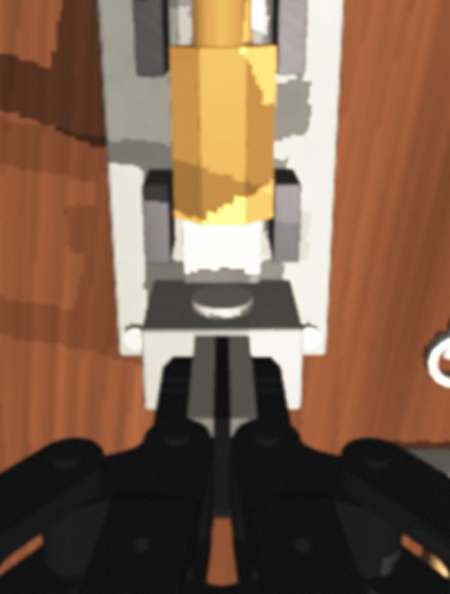

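Call:
play_rows([
  [[-0.03,0,-0.03,0,0,0],[-0.05,-0.02,-0.02,0,0,0],[-0.05,-0.03,0,0,0,0],[-0.05,-0.03,0,0,0,0],[-0.05,-0.03,0,0,0,0],[-0.04,-0.02,0,0,0,0],[0,0,0,0,0,0],[0,0,0,0,0,0]],
])

```text
t: 33.3
tcp_pos: [0.5056, -0.2447, 0.2527]
tool_rot: [0.664, 0.748, 0.0, -0.0]
force: [0.0, 0.2, -0.4]
finger_gap: 0.0
```

```bash
python3 -c "
from h import *
s=snap('top','top9.png');im=s['img'][:,:,::-1]
cv2.imwrite('pics/c13.png',cv2.resize(im[150:285,140:350],None,fx=3.8,fy=3.8,interpolation=cv2.INTER_CUBIC))
s=snap('scene','scene9.png')
s=snap('wrist','w13.png')
plan([.6,0,.2],97)
"
```

```text
t 33.45 tcp [ 0.5061 -0.2436  0.2528] yaw 97.01 F [ 0.6 -0.3  0.5] gap -0.001 tilt [-2.e-04  5.e-04 -1.e+00]
shift now-frame [0.2302 0.123  0.0529] dturn(rz = -yaw) 0.01
shift target-frame [0.2303 0.1229 0.0528]
```

View pics/c13.png

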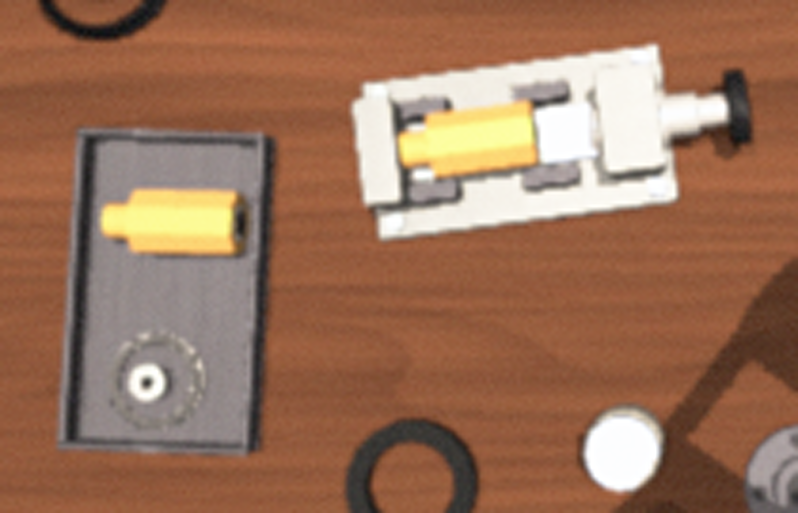

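View pics/top9.png

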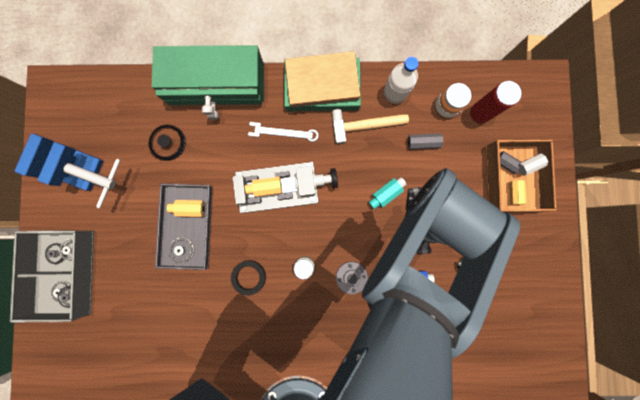

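View pics/w13.png

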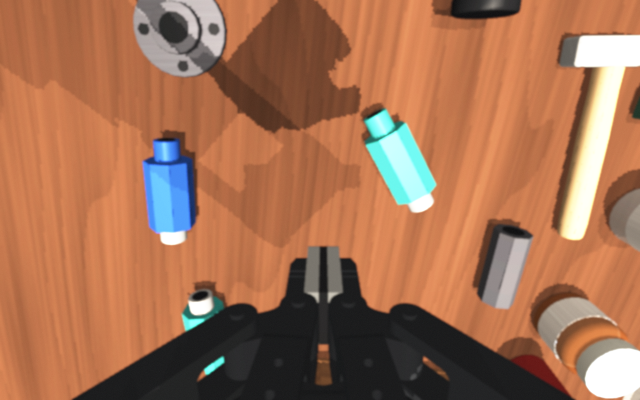

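```bash
python3 -c "
from h import *
print(manip.sign_off())"
```

```text
the job is handed in; nothing more can be done
None
```

I emptied the press, pressed the second fitting and handed the job in at about 33.5 s of the 72 s allowed.

- **Finished fitting:** it lies flat in the free end of the tray, parallel to the short sides. I estimate about 10 mm of clearance to the nearer wall; that comes from the arm's pose, not from the picture.
- **Second fitting:** I took the brass one at top-view pixel (431, 232), not the blue or turquoise look-alikes. It was laid about 5 mm short of the anvil, with its sleeve towards the plunger, and released.
- **Pressing:** the knob moved about 40 mm from first contact and then stopped dead. The force rose to about 22 N with almost no further movement, so it reached the hard stop.
- **Last pictures:** the plunger and knob are fully out again, and the pressed fitting lies straight in the cradle against the anvil. No sleeve is visible, so it looks the same as the finished fitting did. I did not see the end face straight on, so "flush" rests on the hard stop and the side and top views.
- **Bystanders:** all of those visible look unmoved. In the final top view the arm covered the area around the blue and turquoise fittings; the wrist view shows them standing normally.

No check failed. In the last wrist view the network did not report the knob, which the gripper was hiding. The scene and top views show it fully out.

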